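# Hold the prism cell in the flashlight beam

## Task

In the open drawer, press down the sprung tail of the clip on the small stand until it latches and stays down by itself, so that its lip swings off the prism cell. Then take the prism cell by its two frosted faces only, never touching its clear windows with the fingers, lift it out and hold it upright and still in the flashlight's beam, about halfway between the lens and the round screen, centred in the beam and with its clear windows square to it. Finish while holding it there, touching nothing on the bench with it, and leave the slide rule, eyepiece cap and screwdriver where they lie.

Things in the scene. Friction and masses are not known exactly. Their poses are not given: they have to be found in the camera images.
- stand: fixed dark steel stand in the drawer (walls 40 mm high, floor 6 mm above the work surface): plate 165 x 60 x 8 mm, origin under the lever's hinge at the plate's underside, z up, x along the plate to the lever's tail (plate from x -70 to +95 mm). The cell stands on the plate at x -40 mm, y 0, axes parallel, in a fence 4 mm high (top 12 mm above the origin)
- lever (a joint): clip lever angle, rad: 0 at rest (lip over the cell, tail slanting up 0.52 rad, its end 67 mm above the stand's origin); grows as the tail is pressed down, against about 7 N at 65 mm from the hinge, easing; past about 0.48 a detent pulls it to its stop at 0.60 and holds it (tail slants 0.08 rad down, lip clear of the cell, its top 72 mm above the stand's origin)
- tail_pad (a point): place to press on the tail of the chrome clip lever, 75 mm from the hinge, black rubber on top, moving with the lever. The tail is a straight bar 22 mm wide, 3 mm thick, 90 mm long towards the stand's +x. The hinge axis runs along the stand's y, 22 mm above the stand's origin, between two cheeks (x within 8 mm, y within 18 mm, 32 mm high)
- cell: loose prism cell, an upright glass block 28 (x) x 24 (y) x 46 (z) mm, about 80 g, with thin aluminium rims at top and bottom. Origin at its centre, z up. Its two frosted faces, the only ones to grip, look to its +y and -y (24 mm apart); its +x and -x faces carry the clear windows
- windows: the two clear windows of the prism cell, dark glassy plates 22 wide x 38 high, standing 1.5 mm proud of the cell's +x and -x faces (31 mm over both); fixed to the cell, same origin and axes as the cell. The fingers must not touch them
- bench: fixed beam bench inside the drawer: aluminium base 70 (x) x 280 (y) x 8 mm, origin at the centre of its underside, z up. A red flashlight (head 40 mm across) lies in grey supports at the -y end with its axis 90 mm above the origin, lens at y = -10 mm, shining to +y on a round white screen (52 mm across) whose face is at y = +110 mm
- beam_mid (a point): point on the beam's axis halfway between lens and screen, bench y = +50 mm, 90 mm above the bench's underside; its y axis runs along the beam, z up. The gap from lens to screen is 120 mm
- slide_rule: bystander: steel slide rule 35 x 280 x 8 mm lying flat near the drawer's front, origin at the centre of its underside, long along its y
- eyepiece_cap: bystander: black rubber cap, 42 mm across and 18 mm high, origin at the centre of its underside
- screwdriver: bystander: small screwdriver 110 mm long lying along its x, origin under its middle
Mind the look-alikes: they are no part of the job. There is more than one size of the cell; the job needs the middle-sized.

How it is judged:
On the way, in this order (a step that is already met when the one before it is completed fails the run):
1. the clip's tail is latched down and stays down with nothing pressing it (value of joint lever above 0.55 rad and contact force between each of the arm, the fingers and lever below 0.1 N), for 0.3 s.
2. the cell is lifted out of the stand between the fingers (z of cell in the frame of stand above 0.06 m and contact force between the fingers and cell above 1 N), for 0.2 s.
At the end, for the whole second after the job is handed in: lever latched (over 0.55 rad); cell held still by the fingers, off the bench, its centre within 8 mm sideways and 10 mm in height of the beam axis and 25 mm of halfway from lens to screen, upright within 0.17 rad, windows square to the beam within 0.17 rad (value of joint lever above 0.55 rad and x of cell in the frame of beam_mid between -0.008 and 0.008 m and z of cell in the frame of beam_mid between -0.01 and 0.01 m and y of cell in the frame of beam_mid between -0.025 and 0.025 m and angle between the x axis of cell and the y axis of beam_mid, either way round below 0.17 rad and angle between cell's own z axis and vertical below 0.17 rad and contact force between the fingers and cell above 1 N and contact force between cell and bench below 0.1 N and linear speed of cell below 0.02 m/s); the arm keeps its last pose, push and grip.
It fails at once if the fingers touch a clear window of the cell (contact force between the fingers and windows above 0.3 N).
It fails at once if the slide rule, eyepiece cap or screwdriver is disturbed (distance of any of slide_rule, eyepiece_cap, screwdriver from where it was at the start of the episode above 0.02 m).
It also fails if it takes over 56 s, if anything falls off the work surface, if the arm or the gripper's body presses on something with over 40 N, if the wrist force passes 120 N, or if a joint passes its speed limit or range.

## Robot

A 6-joint arm with a two-finger parallel gripper is mounted at the origin on the work surface. World frame = base frame: x ahead of the robot, y to its left, z up, the work surface at z = 0. Lengths are in m, angles in rad, forces in N, time in s.
With the tool pointing down it reaches from about 0.3 to 0.85 m from the base axis. Payload 4.2 kg.
Tool frame: the origin (TCP) lies at the centre of the arm's flange, where the gripper is bolted on; the fingertips stand 191 mm ahead of it and the grasp point (between the pads) lies 172 mm ahead of it; z points along the fingers, y is the line along which they close (so a half turn about z gives the same grasp; the last joint's range is limited). The gripper opens to 91 mm and grips with 3 to 60 N. Pads are 32 mm wide; open, the fingers measure 118 mm over their backs; the gripper's body (76 mm by 178 mm) begins 60 mm behind the grasp point.
Start: joints at [-1.309, 0.32, 1.565, -0, 1.257, -0.02], TCP at [0.16, -0.552, 0.405] pointing down, gripper open.
Joint ranges: [-3.11, 3.11], [-0.84, 2.01], [0.21, 2.61], [-1.34, 4.49], [0.05, 2.63], [-2.56, 2.56]. Speed limits (rad/s): [2.57, 2.57, 3.14, 3.14, 3.14, 3.14].

## Interface

Orientations are given as a unit quaternion [x, y, z, w].
In Python, from cell import arm gives the robot as it stands.
- The arm moves only by the tool play_rows, never from a script. Its argument "steps" is one flat list of numbers, 7 for each row, row after row: the turn, a rotation vector about the tool's x, y, z in rad, then the shift along the tool's x, y, z in mm, then the finger opening in mm, from 0 to 91.2. A call has 1 to 5 rows; each row is the pose to reach, as a shift and turn from the pose commanded when the call began, along the tool's axes at that moment; what a row does not reach only later rows make up. A row lasts 1/10 s, in which the tool goes at most 50 mm and 8.59 degrees, less where a joint would pass 70% of its speed; a pose out of reach is approached as far as the arm can. A call with a gripper value outside its range is refused whole. The fingers move at their own pace and stop on an object; the grip force is fixed at half the most. Time passes only in rows, so rows that repeat a pose let the fingers close. It gives the time, the measured TCP pose, the force, the opening and the grip force at its end, in the units of the state.
- arm.read_state(): the state, without advancing time (a new reading comes with each control period).
- arm.snapshot(name): name is "side" or "top"; returns the picture (384x512x3 uint8, red, green, blue); there is no depth.
- arm.camera_params(name): a dict with "fx", "fy", "cx", "cy" (pixels), "R" (3x3) and "t" (3): a world point X has camera coordinates R X + t. Camera axes: x right, y down, z forward; pixel columns grow to the right and rows downward; lengths in m; the calibration is good to about 2 mm. A picture is of the moment at which its call begins. camera_params takes no time and is no camera call.
- arm.finish_job(): hands the job in; it is judged then, once.
The state is a dict: "time": time; "joint_pos": joint angles; "joint_vel": joint speeds; "joint_efforts": joint torques, N m; "ee_pos": TCP position; "orientation": TCP orientation; "contact_force": force on the tool from outside, world axes, zero at the start; "wrist_torque": the same for the moment, N m; "grip_width": opening from 0.0 (shut) to 1.0 (fully open); "finger_force": force on a finger pad.
Only numpy, scipy, OpenCV 4.12 (cv2) and the standard library are available. Lean on these libraries where they do the work, as an engineer would, in place of code of your own. Each camera call takes 0.05 s, during which the arm holds its last target. There are 200 camera calls.

## Working session

There is one attempt and no reset: what is moved stays moved. The work goes in short steps, Python scripts to look and compute and a tool call to move; the robot and the scene stay as the last step left them, time stands still between calls to the robot, and variables do not carry over. Pictures are saved under pics/ and viewed, at most 10 in all, crops included, and the job is handed in when it is done.

Besides the shell and the picture viewer there is one more tool, called after "Call:" as a command line: name --argument value ..., lists and objects as JSON in quotes. play_rows: Moves the arm, as the interface text tells. Its arguments: {"type":"object","properties":{"steps":{"type":"array","items":{"type":"number"}}},"required":["steps"]}

```bash
mkdir -p pics
python3 - <<'E'
from cell import arm
import cv2
for n in ("side","top"):
    im=arm.snapshot(n); cv2.imwrite(f"pics/{n}0.png",im[:,:,::-1]); 
    cv2.imwrite(f"pics/{n}0b.png",cv2.resize(im[:,:,::-1],(800,600),interpolation=cv2.INTER_CUBIC))
    p=arm.camera_params(n); print(n,p)
s=arm.read_state();print(s)
E
```

```text
side {'fx': 421.33742180826863, 'fy': 421.33742180826863, 'cx': 253.08698558283277, 'cy': 181.84876476068163, 'R': array([[ 0.99639061, -0.08201223, -0.0219029 ],
       [-0.0746274 , -0.72334223, -0.68644502],
       [ 0.0404536 ,  0.68560193, -0.72685177]]), 't': array([-0.46793731,  0.0601173 ,  1.10433171])}
top {'fx': 348.76109242888015, 'fy': 348.76109242888015, 'cx': 255.76537880499154, 'cy': 191.5518724950607, 'R': array([[-0.00351816, -0.99995839,  0.0084162 ],
       [-0.99523001,  0.00268075, -0.09751946],
       [ 0.09749284, -0.00871914, -0.99519803]]), 't': array([-0.0486941 ,  0.47925936,  0.99497994])}
{'time': 0.1, 'joint_pos': array([-1.30898568e+00,  3.20246960e-01,  1.56554633e+00, -2.93601874e-05,
        1.25735008e+00, -1.99939778e-02]), 'joint_vel': array([-0.00074685, -0.00156276, -0.00142048,  0.00164066,  0.00089878,
        0.00023374]), 'joint_efforts': array([ 3.06650727e-04, -4.13332987e+01, -2.32510167e+01,  7.29508116e-02,
        4.22026694e-02, -4.36060225e-05]), 'ee_pos': array([ 0.15986664, -0.55218846,  0.40399735]), 'orientation': array([ 9.90088747e-01,  1.40440991e-01, -1.07378484e-04, -7.68014343e-04]), 'contact_force': array([0.10010532, 0.04516763, 0.40880135]), 'wrist_torque': array([-0.00720526, -0.00965513, -0.00622752]), 'finger_force': 0.0, 'grip_width': 1.000642842737207}
```

View pics/top0b.png

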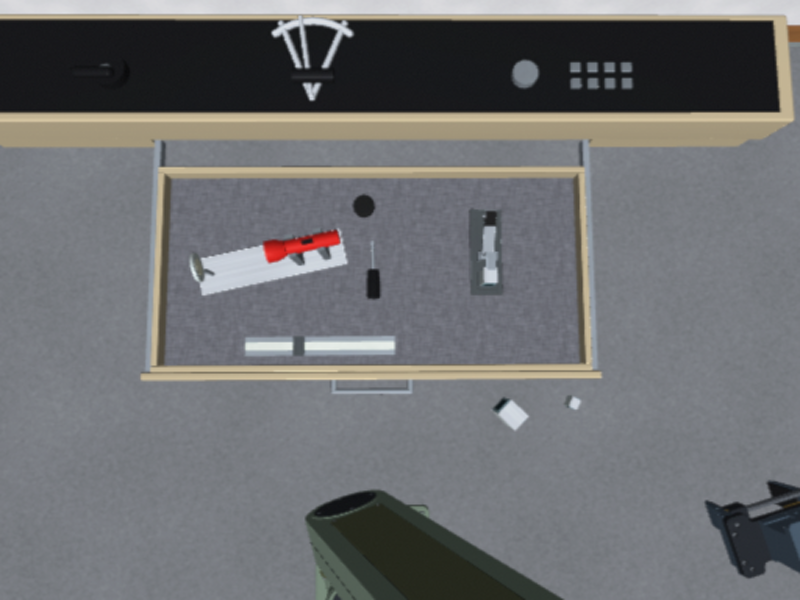

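View pics/side0b.png

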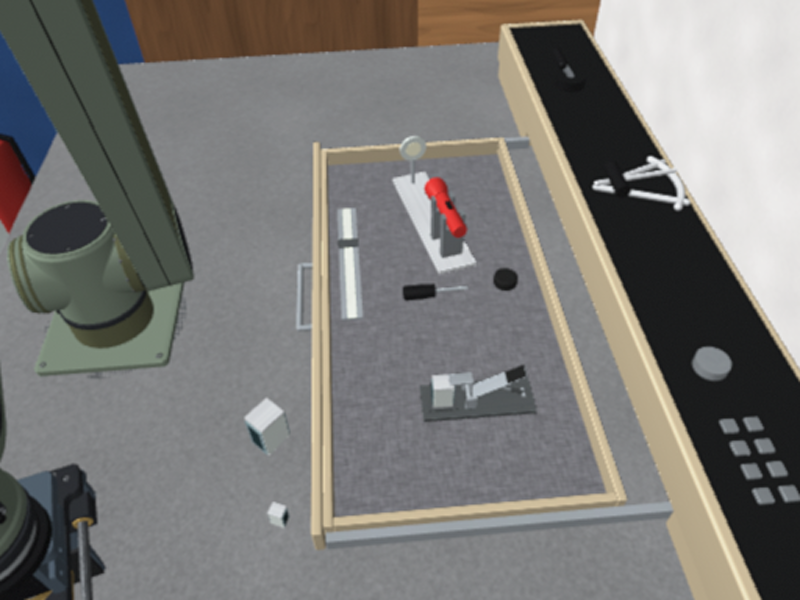

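Run:
```python
import cv2,numpy as np
t=cv2.imread("pics/top0.png");s=cv2.imread("pics/side0.png")
def c(im,x,y,w,h,k):
    o=cv2.resize(im[y:y+h,x:x+w],None,fx=k,fy=k,interpolation=cv2.INTER_CUBIC)
    for i in range(0,w,10): cv2.putText(o,str(x+i),(i*k,8),0,.3,(0,255,255),1); cv2.line(o,(i*k,10),(i*k,14),(0,255,255),1)
    for i in range(0,h,10): cv2.putText(o,str(y+i),(0,i*k+4),0,.3,(0,255,255),1)
    return o
O=np.zeros((600,800,3),np.uint8)
def put(o,x,y): O[y:y+o.shape[0],x:x+o.shape[1]]=o[:600-y,:800-x]
put(c(t,290,125,50,70,6),0,0)      # 300x420
put(c(t,115,140,115,55,4),320,0)   # 460x220
put(c(s,260,225,90,50,5),320,225)  # 450x250
cv2.imwrite("pics/m1.png",O)
P=c(s,245,80,65,100,6);cv2.imwrite("pics/m2.png",P)
```

```text
(no output)
```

View pics/m1.png

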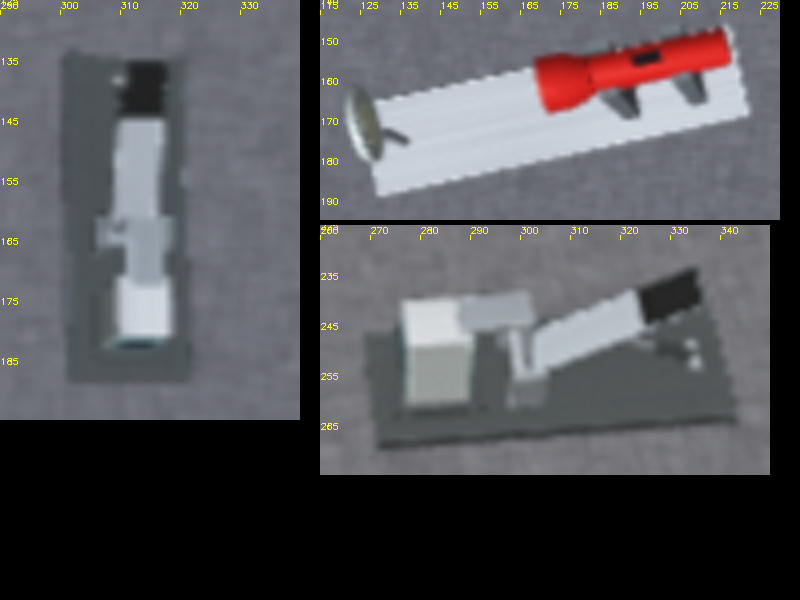

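View pics/m2.png

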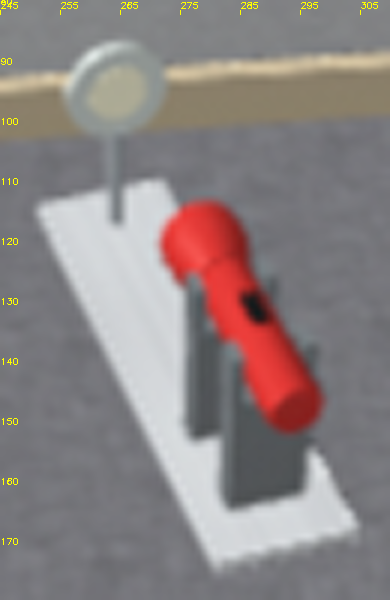

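```bash
cat > h.py <<'E'
import numpy as np
from cell import arm
from scipy.optimize import least_squares
C={n:arm.camera_params(n) for n in("side","top")}
def proj(n,X):
    c=C[n];v=np.asarray(X)@c["R"].T+c["t"];return np.stack([c["fx"]*v[:,0]/v[:,2]+c["cx"],c["fy"]*v[:,1]/v[:,2]+c["cy"]],1)
def place(p,L):
    c,s=np.cos(p[2]),np.sin(p[2]);L=np.asarray(L)/1000
    return np.stack([p[0]+c*L[:,0]-s*L[:,1],p[1]+s*L[:,0]+c*L[:,1],.006+L[:,2]],1)
def fit(obs,p0):
    # obs: (cam, u, v, lx, ly, lz)
    def r(p): return np.concatenate([(proj(o[0],place(p,[o[3:]]))-[o[1:3]])[0] for o in obs])
    s=least_squares(r,p0,loss="soft_l1");return s.x,s.fun.reshape(-1,2)
E
python3 - <<'E'
from h import *
T1=lambda x,y:("top",290+(x+.5)/6-.5,125+(y+.5)/6-.5)
T2=lambda x,y:("top",115+(x-320+.5)/4-.5,140+(y+.5)/4-.5)
S1=lambda x,y:("side",260+(x-320+.5)/5-.5,225+(y-225+.5)/5-.5)
S2=lambda x,y:("side",245+(x+.5)/6-.5,80+(y+.5)/6-.5)
st=[T1(61,53)+(95,30,8),T1(184,60)+(95,-30,8),T1(67,383)+(-70,30,8),T1(189,380)+(-70,-30,8),
S1(377,440)+(-70,-30,8),S1(737,412)+(95,-30,8),S1(365,335)+(-70,30,8),
T1(122,62)+(78,11,67),T1(166,62)+(78,-11,67),S1(405,405)+(-54,-12,8),S1(470,403)+(-26,-12,8)]
for P in [st]:
    p,f=fit(P,[.6,-.2,0]);print(p.round(4));print(f.round(1).tolist())
be=[T2(378,196)+(-35,140,8),T2(750,116)+(-35,-140,8),T2(735,30)+(35,-140,8),T2(367,123)+(0,110,90),
S2(36,208)+(-35,140,8),S2(163,180)+(35,140,8),S2(358,525)+(35,-140,8),S2(216,568)+(-35,-140,8),S2(117,88)+(0,110,90)]
p,f=fit(be,[.6,.3,.2]);print(p.round(4));print(f.round(1).tolist());print(place(p,[[0,50,90]]))
E
```

```text
[ 0.559  -0.2159  0.0115]
[[0.7, 0.4], [0.1, -1.0], [1.2, 0.1], [1.1, 0.3], [-0.3, 0.1], [0.2, -1.1], [-1.0, -1.0], [0.2, -0.7], [0.6, -0.8], [0.2, -0.4], [-0.6, -1.1]]
[0.5528 0.1916 0.2107]
[[0.4, 0.1], [0.6, 0.3], [-0.4, -0.9], [1.1, 0.4], [0.3, -1.4], [0.1, -0.9], [-0.1, 0.1], [-0.4, -1.4], [0.1, 0.2]]
[[0.54235068 0.24048846 0.096     ]]
```

```bash
cat >> h.py <<'E'
from scipy.spatial.transform import Rotation as Ro
ST=np.array([.559,-.2159,.0115]);BE=np.array([.5528,.1916,.2107])
def go(x,y,tip,yaw,p=None,q=None):
    s=arm.read_state();R=Ro.from_quat(s["orientation"] if q is None else q);p0=s["ee_pos"] if p is None else p
    Rt=Ro.from_matrix([[np.cos(yaw),np.sin(yaw),0],[np.sin(yaw),-np.cos(yaw),0],[0,0,-1]])
    d=R.inv().apply(np.array([x,y,tip+.191])-p0)*1000
    print("turn",(R.inv()*Rt).as_rotvec().round(3),"shift",d.round(1),"|",s["time"],s["contact_force"].round(1),s["grip_width"].round(3),s["finger_force"])
E
python3 -c "
from h import *
p=place(ST,[[68,0,0]])[0];print(p);go(p[0],p[1],.2,.0115)"
```

```text
[ 0.6269955  -0.21511802  0.006     ]Traceback (most recent call last):
  File "<string>", line 3, in <module>
    p=place(ST,[[68,0,0]])[0];print(p);go(p[0],p[1],.2,.0115)
                                       ~~^^^^^^^^^^^^^^^^^^^^
  File "h.py", line 20, in go
    print("turn",(R.inv()*Rt).as_rotvec().round(3),"shift",d.round(1),"|",s["time"],s["contact_force"].round(1),s["grip_width"].round(3),s["finger_force"])
                                                                                                                ^^^^^^^^^^^^^^^^^^^^^
AttributeError: 'float' object has no attribute 'round'
```

```bash
sed -i 's/s\["grip_width"\].round(3)/s["grip_width"]/' h.py
python3 -c "
from h import *
p=place(ST,[[68,0,0]])[0];go(p[0],p[1],.2,.0115)"
```

```text
turn [-0.002  0.     0.27 ] shift [ 542.4 -193.8   13.3] | 0.1 [0.1 0.  0.4] 1.000642842737207 0.0
```

Call:
play_rows --steps '[0,0,0,45,-16,0,0,0,0,0,90,-32,0,0,0,0,0,135,-48,0,0,0,0,0,180,-64,0,0,0,0,0,225,-80,0,0]'

```text
time: 0.6
ee_pos: [0.355, -0.4115, 0.4045]
orientation: [0.99, 0.14, -0.0, -0.0]
contact_force: [0.4, -1.2, -0.2]
grip_width: 0.595
finger_force: 0.0
```

Call:
play_rows --steps '[0,0,0,45,-16,0,0,0,0,0,90,-32,0,0,0,0,0,135,-48,0,0,0,0,0,180,-64,0,0,0,0,0,225,-80,0,0]'

```text
time: 1.1
ee_pos: [0.549, -0.272, 0.4044]
orientation: [0.99, 0.141, -0.0, -0.0]
contact_force: [-0.0, -0.9, 0.2]
grip_width: 0.154
finger_force: 0.0
```

Call:
play_rows --steps '[0,0,0.13,45,-16,5,0,0,0,0.27,91,-33,13,0,0,0,0.27,91,-33,13,0,0,0,0.27,91,-33,13,0]'

```text
time: 1.5
ee_pos: [0.6264, -0.2157, 0.3904]
orientation: [1.0, 0.007, -0.001, -0.0]
contact_force: [-0.1, -0.7, -0.9]
grip_width: 0.007
finger_force: 0.0
```

```bash
python3 -c "
from h import *
p=place(ST,[[68,0,0]])[0];go(p[0],p[1],.085,.0115)"
```

```text
turn [-0.     0.003  0.003] shift [  0.9  -0.5 114.4] | 1.5 [-0.1 -0.7 -0.9] 0.006632477130496459 0.0
```

Call:
play_rows --steps '[0,0,0,0,0,40,0,0,0,0,0,0,80,0,0,0,0,0,0,105,0,0,0,0,0,0,115,0,0,0,0,0,0,115,0]'

```text
time: 2.0
ee_pos: [0.6249, -0.2175, 0.2759]
orientation: [1.0, 0.005, -0.001, -0.0]
contact_force: [-0.1, -0.9, 0.5]
grip_width: 0.01
finger_force: 0.0
```

Call:
play_rows --steps '[0,0,0,0,0,6,0,0,0,0,0,0,12,0,0,0,0,0,0,18,0,0,0,0,0,0,24,0,0,0,0,0,0,30,0]'

```text
time: 2.5
ee_pos: [0.6294, -0.2168, 0.2512]
orientation: [1.0, 0.006, 0.008, 0.002]
contact_force: [6.7, 0.8, 9.2]
grip_width: 0.005
finger_force: 4.4
```

Call:
play_rows --steps '[0,0,0,0,0,5,0,0,0,0,0,0,10,0,0,0,0,0,0,15,0,0,0,0,0,0,20,0,0,0,0,0,0,20,0]'

```text
time: 3.0
ee_pos: [0.6252, -0.2163, 0.2256]
orientation: [1.0, 0.006, -0.002, -0.0]
contact_force: [-0.5, -0.5, -0.7]
grip_width: 0.001
finger_force: 0.0
```

Call:
play_rows --steps '[0,0,0,0,0,4,0,0,0,0,0,0,4,0,0,0,0,0,0,-30,0,0,0,0,0,0,-70,0,0,0,0,0,0,-110,60]'

```text
time: 3.5
ee_pos: [0.6256, -0.2165, 0.3373]
orientation: [1.0, 0.006, -0.001, -0.0]
contact_force: [0.2, -0.6, 1.2]
grip_width: 0.066
finger_force: 0.0
```

Call:
play_rows --steps '[0,0,0,-40,0,-20,60,0,0,0,-80,0,-20,60,0,0,0,-113,0,-20,60,0,0,0,-113,0,-20,60,0,0,0,-113,0,-20,60]'

```text
time: 4.0
ee_pos: [0.5125, -0.2179, 0.3571]
orientation: [1.0, 0.006, 0.0, 0.0]
contact_force: [0.2, -0.0, 0.9]
grip_width: 0.503
finger_force: 0.0
```

Run:
```python
from h import *
import cv2
def c(im,x,y,w,h,k): return cv2.resize(im[y:y+h,x:x+w,::-1],None,fx=k,fy=k,interpolation=cv2.INTER_CUBIC)
s=arm.snapshot("side");t=arm.snapshot("top")
cv2.imwrite("pics/m3.png",np.vstack([c(s,240,205,110,70,5)[:340],c(t,270,125,110,52,5)]))
p=place(ST,[[-45,0,0]])[0];print(p);go(p[0],p[1],.1,.0115)
```

```text
[ 0.51400298 -0.21641749  0.006     ]
turn [ 0.    -0.001  0.   ] shift [ 0.2 -1.6 65.8] | 4.1 [-0.3 -0.   0.1] 0.5874912281510833 0.0
```

View pics/m3.png

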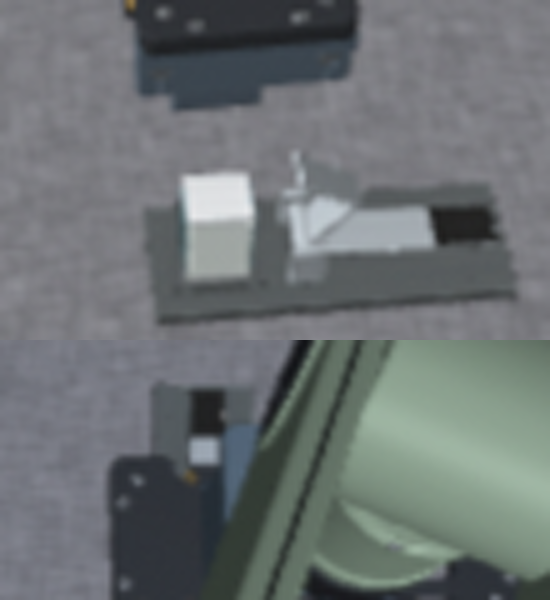

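Run:
```python
from h import *
S=lambda x,y:("side",240+(x+.5)/5-.5,205+(y+.5)/5-.5)
o=[S(183,175)+(-14,12,54),S(250,173)+(14,12,54),S(187,218)+(-14,-12,54),S(252,221)+(14,-12,54),S(187,277)+(-14,-12,8),S(249,279)+(14,-12,8)]
T=lambda x,y:("top",290+(x+.5)/6-.5,125+(y+.5)/6-.5)
p,f=fit(o+[T(117,336)+(-14,12,54),T(172,336)+(-14,-12,54)],[.52,-.216,0]);print(p.round(4),place(ST,[[-40,0,0]]));print(f.round(1).tolist())
go(.517,-.2165,.026,.0115)
```

```text
[ 0.5203 -0.2171 -0.0975] [[ 0.51900264 -0.21635999  0.006     ]]
[[0.7, -0.3], [-0.2, 0.1], [0.1, 0.1], [-0.1, -0.5], [-0.3, -0.1], [-0.3, -0.5], [1.1, -0.4], [0.3, 0.4]]
turn [ 0.    -0.001  0.   ] shift [  3.2  -1.5 139.8] | 4.1 [-0.3 -0.   0.1] 0.5874912281510833 0.0
```

Call:
play_rows --steps '[0,0,0,2,-1,40,60,0,0,0,4,-1,80,60,0,0,0,4,-1,110,60,0,0,0,4,-1,130,60,0,0,0,4,-1,140,60]'

```text
time: 4.6
ee_pos: [0.5174, -0.2165, 0.2141]
orientation: [1.0, 0.006, -0.002, -0.001]
contact_force: [0.0, -0.4, -0.7]
grip_width: 0.661
finger_force: 0.0
```

Call:
play_rows --steps '[0,0,0,0,0,0,60,0,0,0,0,0,0,45,0,0,0,0,0,0,30,0,0,0,0,0,0,30,0,0,0,0,0,0,28]'

```text
time: 5.1
ee_pos: [0.5171, -0.2169, 0.2176]
orientation: [1.0, 0.006, 0.001, 0.0]
contact_force: [0.4, -0.7, -0.2]
grip_width: 0.337
finger_force: 0.0
```

Call:
play_rows --steps '[0,0,0,0,0,0,26,0,0,0,0,0,0,24,0,0,0,0,0,0,22,0,0,0,0,0,0,18,0,0,0,0,0,0,10]'

```text
time: 5.6
ee_pos: [0.5169, -0.2167, 0.217]
orientation: [1.0, 0.006, 0.0, -0.0]
contact_force: [-1.4, 1.5, 2.9]
grip_width: 0.263
finger_force: 30.0
```

Call:
play_rows --steps '[0,0,0,0,0,0,5,0,0,0,0,0,0,0,0,0,0,0,0,0,0,0,0,0,0,0,0,0,0,0,0,0,0,0,0]'

```text
time: 6.1
ee_pos: [0.5169, -0.2167, 0.217]
orientation: [1.0, 0.006, 0.0, -0.0]
contact_force: [-0.4, 1.7, 6.1]
grip_width: 0.264
finger_force: 30.0
```

Call:
play_rows --steps '[0,0,0,0,0,-10,0,0,0,0,0,0,-25,0,0,0,0,0,0,-45,0,0,0,0,0,0,-70,0,0,0,0,0,0,-100,0]'

```text
time: 6.6
ee_pos: [0.5166, -0.2169, 0.3171]
orientation: [1.0, 0.006, -0.001, -0.0]
contact_force: [0.6, 0.1, 0.5]
grip_width: 0.26
finger_force: 30.0
```

Call:
play_rows --steps '[0,0,0,0,0,-30,0,0,0,0,0,0,-55,0,0,0,0,0,0,-60,0,0,0,0,0,0,-60,0,0,0,0,0,0,-60,0]'

```text
time: 7.1
ee_pos: [0.5165, -0.2167, 0.3752]
orientation: [1.0, 0.006, -0.001, -0.0]
contact_force: [-0.1, -0.2, -1.0]
grip_width: 0.263
finger_force: 30.0
```

Run:
```python
from h import *
import cv2
s=arm.snapshot("side")
p=arm.read_state()["ee_pos"];g=proj("side",[p-[0,0,.18]])[0];x,y=g.astype(int);print(x,y,p)
cv2.imwrite("pics/m4.png",cv2.resize(s[y-35:y+35,x-50:x+50,::-1],None,fx=7,fy=7,interpolation=cv2.INTER_CUBIC))
b=place(BE,[[0,50,90]])[0];go(b[0],b[1],.22,.0115+np.pi/2+.2107)
```

```text
283 204 [ 0.51651222 -0.2166797   0.37493254]
turn [-4.000e-03  1.000e-03 -1.781e+00] shift [  31.1 -456.9  -35.6] | 7.15 [ 0.9  0.3 -1.2] 0.25769660086771357 29.99989539384842
```

View pics/m4.png

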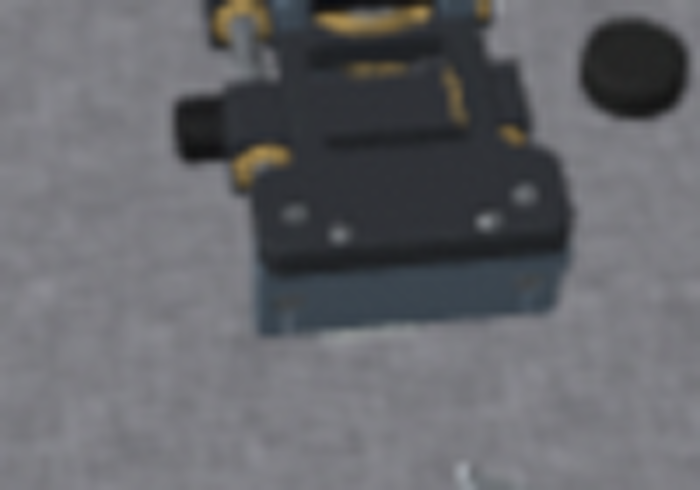

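Call:
play_rows --steps '[0,0,0,3,-40,0,0,0,0,0,6,-85,0,0,0,0,0,9,-130,0,0,0,0,0,12,-175,0,0,0,0,0,15,-220,0,0]'

```text
time: 7.65
ee_pos: [0.5289, 0.0051, 0.3752]
orientation: [1.0, 0.006, -0.001, 0.0]
contact_force: [-0.2, -0.6, -0.8]
grip_width: 0.264
finger_force: 30.0
```

Call:
play_rows --steps '[0,0,0,3,-45,0,0,0,0,0,6,-90,0,0,0,0,0,9,-135,0,0,0,0,0,12,-175,0,0,0,0,0,15,-205,0,0]'

```text
time: 8.15
ee_pos: [0.5415, 0.211, 0.3749]
orientation: [1.0, 0.007, -0.001, 0.0]
contact_force: [-0.2, -0.9, -0.6]
grip_width: 0.263
finger_force: 30.0
```

Call:
play_rows --steps '[0,0,-0.12,0,0,0,0,0,0,-0.24,0,0,0,0,0,0,-0.36,0,0,0,0,0,0,-0.48,0,0,0,0,0,0,-0.6,0,0,0,0]'

```text
time: 8.65
ee_pos: [0.5417, 0.2086, 0.3748]
orientation: [0.953, 0.304, -0.002, 0.0]
contact_force: [1.2, 0.4, -0.2]
grip_width: 0.26
finger_force: 30.0
```

Call:
play_rows --steps '[0,0,-0.12,0,0,0,0,0,0,-0.24,0,0,0,0,0,0,-0.36,0,0,0,0,0,0,-0.48,0,0,0,0,0,0,-0.6,0,0,0,0]'

```text
time: 9.15
ee_pos: [0.5417, 0.2085, 0.3748]
orientation: [0.821, 0.572, -0.002, -0.0]
contact_force: [-0.1, -0.3, -0.5]
grip_width: 0.267
finger_force: 30.0
```

Call:
play_rows --steps '[0,0,-0.12,0,0,0,0,0,0,-0.24,0,0,0,0,0,0,-0.36,0,0,0,0,0,0,-0.48,0,0,0,0,0,0,-0.57,0,0,0,0]'

```text
time: 9.65
ee_pos: [0.5417, 0.2085, 0.3748]
orientation: [0.627, 0.779, -0.002, -0.001]
contact_force: [0.2, -0.5, -0.5]
grip_width: 0.258
finger_force: 30.0
```

```bash
python3 -c "
from h import *
go(.543,.238,.085,1.7815)"
```

```text
turn [-0.003  0.001  0.005] shift [28.6  7.9 98.8] | 9.65 [ 0.2 -0.5 -0.5] 0.25820220277945993 30.000303089618683
```

Call:
play_rows --steps '[0,0,0,15,4,0,0,0,0,0,29,8,0,0,0,0,0,29,8,20,0,0,0,0,29,8,40,0,0,0,0,29,8,55,0]'

```text
time: 10.15
ee_pos: [0.5433, 0.2401, 0.3199]
orientation: [0.629, 0.777, -0.001, -0.001]
contact_force: [-0.1, 0.4, -0.8]
grip_width: 0.262
finger_force: 30.0
```

Call:
play_rows --steps '[0,0,0,0,0,15,0,0,0,0,0,0,30,0,0,0,0,0,0,40,0,0,0,0,0,0,44,0,0,0,0,0,0,44,0]'

```text
time: 10.65
ee_pos: [0.5436, 0.2391, 0.2771]
orientation: [0.629, 0.778, -0.0, -0.0]
contact_force: [-0.3, 0.8, 0.1]
grip_width: 0.257
finger_force: 30.0
```

Run:
```python
from h import *
import cv2
go(.543,.238,.085,1.7815)
s=arm.snapshot("side");t=arm.snapshot("top")
b=place(BE,[[0,50,90]])
f=lambda im,x,y,w,h,k:cv2.resize(im[y:y+h,x:x+w,::-1],None,fx=k,fy=k,interpolation=cv2.INTER_CUBIC)
a=f(s,225,75,95,110,5);c=f(t,115,125,120,110,3) if 0 else f(t,115,125,80,110,4)
O=np.zeros((550,800,3),np.uint8);O[:550,:475]=a;O[:440,475:795]=c
cv2.imwrite("pics/m5.png",O);print(proj("side",b),proj("top",b))
```

```text
turn [-0.001  0.     0.   ] shift [-1.  -0.8  1.1] | 10.65 [-0.3  0.8  0.1] 0.25690592478817126 29.999930262565613
[[270.54994446 105.88148133]] [[149.22376236 166.14822731]]
```

View pics/m5.png

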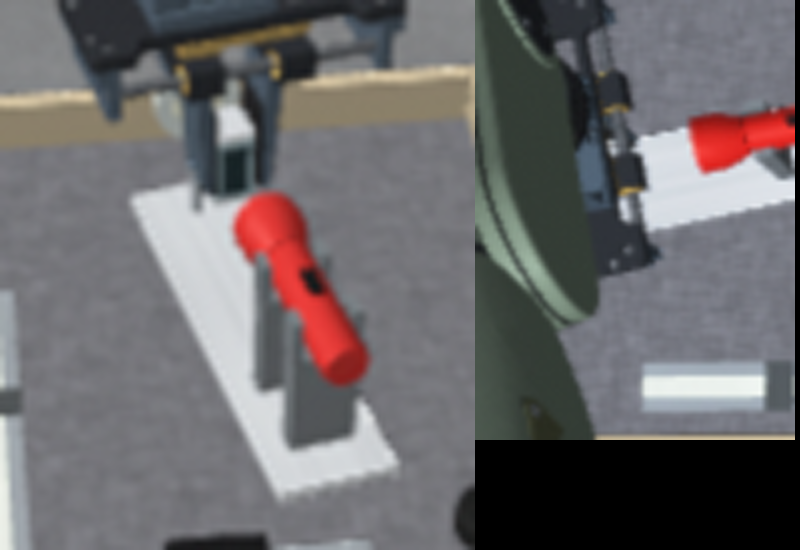

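Run:
```python
from h import *
pr=lambda n,l:proj(n,place(BE,[l]))[0]
q=pr("side",[0,34.5,90]);print("win centre crop",(q-[225,75])*5+2, "top edge",[((pr("side",[x,36,113])-[225,75])*5+2).round() for x in(-12,12)],"bot",[((pr("side",[x,36,67])-[225,75])*5+2).round() for x in(-12,12)])
q=pr("top",[0,-10,90]);print("lens in m1",(q-[115,140])*4+1.5+[320,0])
q=pr("top",[0,110,90]);print("screen in m1",(q-[115,140])*4+1.5+[320,0])
```

```text
win centre crop [238.27026118 171.8397597 ] top edge [array([218., 141.]), array([258., 133.])] bot [array([217., 206.]), array([256., 198.])]
lens in m1 [545.08620721  87.74582747]
screen in m1 [371.38673745 124.50711267]
```

Call:
play_rows --steps '[0,0,0,0,0,0,0,0,0,0,0,0,0,0,0,0,0,0,0,0,0,0,0,0,0,0,0,0,0,0,0,0,0,0,0]'

```text
time: 11.25
ee_pos: [0.5436, 0.2385, 0.2779]
orientation: [0.629, 0.778, 0.0, 0.0]
contact_force: [0.2, -1.0, -1.3]
grip_width: 0.259
finger_force: 30.0
```

```bash
python3 -c "
from h import *
go(.543,.238,.085,1.7815);print(arm.finish_job())"
```

```text
turn [0. 0. 0.] shift [-0.4 -0.7  1.9] | 11.25 [ 0.2 -1.  -1.3] 0.2592311083430495 29.9998739361763
the job is handed in; nothing more can be done
None
```

I latched the clip and handed the job in at 11.25 s with the prism cell gripped by its frosted faces, upright and square to the beam at mid-gap, within about 2 mm of the target I measured; no verdict was returned.

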